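# Copy a lamp bracket's angle with a hinged bevel

### The arm

A 6-joint arm with a two-finger parallel gripper is mounted at the origin on the work surface. World frame = base frame: x ahead of the robot, y to its left, z up, the work surface at z = 0. Lengths are in m, angles in rad, forces in N, time in s.
With the tool pointing down it reaches from about 0.35 to 0.975 m from the base axis. Payload 4.9 kg.
Tool frame: the origin (TCP) lies on the centre line of the jaws, within the pads' length; the fingertips stand manip.tip_reach ahead of it and the grasp point (between the pads) is the TCP (manip.tip_reach is the distance from the TCP to the fingertips, in m); z points along the fingers, y is the line along which they close (so a half turn about z gives the same grasp; the last joint's range is limited). The gripper opens to 85 mm and grips with 20 to 120 N. Pads are 22 mm wide; open, the fingers measure 114 mm over their backs; the gripper's body (76 mm by 85 mm) begins 54 mm behind the grasp point. The pads swing forward as they close: fully open they stand 13 mm farther back than shut.
Start: joints at [1.191, 0.053, 1.613, -0, 1.476, -0.119], TCP at [0.161, 0.604, 0.25] pointing down, gripper open.
Joint ranges: [-3.01, 3.01], [-1.01, 2.22], [0.06, 2.58], [-1.02, 4.17], [0.09, 2.62], [-3.14, 3.14]. Speed limits (rad/s): [2.57, 2.57, 3.14, 3.14, 3.14, 3.14].

### API

Orientations are given as a unit quaternion [w, x, y, z].
In Python, from plant import manip gives the robot as it stands. The module is installed in compiled form; this text tells all that it offers.
- The arm moves only by the tool move_arm, never from a script. Its argument "rows" is a list of rows, each a list of 7 numbers: the shift along the tool's x, y, z in cm, then the turn, a rotation vector about the tool's x, y, z in degrees, then the opening, from -1 (shut) to 1 (fully open). In form: [[tx, ty, tz, ax, ay, az, jaw], ...]. A call has 1 to 20 rows; each row shifts and turns the commanded pose from where the row before left it, along the tool's axes as they then stand; what a row does not reach is not made up. A row lasts 1/12 s, in which the tool goes at most 41.7 mm and 7.16 degrees, less where a joint would pass 70% of its speed; a pose out of reach is approached as far as the arm can. A call is refused whole if a number of a shift passes 4.17 or a number of a turn 7.16, either way. A call with a gripper value outside its range is refused whole. The fingers move at their own pace and stop on an object; the grip force is fixed at half the most. Time passes only in rows, so rows that do not move let the fingers close. It gives the time, the measured TCP pose, the force, the opening and the grip force at its end, in the units of the state.
- manip.state(): the state, without advancing time (a new reading comes with each control period).
- manip.grab_frame(name): name is "scene" or "top" or "wrist"; returns a dict with "img" (384x512x3 uint8, blue, green, red), "mtx" (3x3 intrinsics, pixels), "R" (3x3) and "t" (3): a world point X has camera coordinates R X + t. Camera axes: x right, y down, z forward; pixel columns grow to the right and rows downward; lengths in m; the calibration is good to about 2 mm. A picture is of the moment at which its call begins. There is no depth.
- manip.job_done(): hands the job in; it is judged then, once.
The state is a dict: "time": time; "joint_pos": joint angles; "joint_vel": joint speeds; "joint_efforts": joint torques, N m; "tool_pos": TCP position; "tool_rot": TCP orientation; "contact_force": force on the tool from outside, world axes, zero at the start; "ft_torque": the same for the moment, N m; "gripper_width": opening from 0.0 (shut) to 1.0 (fully open); "grasp_force": force on a finger pad.
Only numpy, scipy, OpenCV 4.12 (cv2) and the standard library are available. Lean on these libraries where they do the work, as an engineer would, in place of code of your own. Each camera call takes 0.05 s, during which the arm holds its last target. There are 200 camera calls.

### The job

Two light brackets for a dive-camera rig are screwed to the bench: one carries its lamp and is set to the right angle, the other is bare and must be set to match. Set the hinged bevel into the inside corner of the lamp bracket, stock flush along the fixed flange and blade flush along the swing arm, and press its cam lever fully down to lock it there; then gently push the locked bevel into the bare bracket's corner until it is fully home, so that the bare arm swings out to the same angle, and leave the bevel lying there, locked and flush on both sides. Do not force anything, and leave the lamp bracket's angle and the things round about as they are.

Things in the scene. Friction and masses are not known exactly. Their poses are not given: they have to be found in the camera images.
- bevel: Bevel lying flat, loose, about 0.5 kg: its stock, a steel bar 20 mm wide, 24 mm tall, black at the rear; its round front end (radius 10 mm) is centred on the blade's pivot. Origin: pivot axis, at the underside; x points out of the round end (the bar runs to x = -160 mm), y left, z up. The side y = -10 mm goes against a bracket's flange.
- blade: The bevel's steel blade, 20 mm wide, 102 mm long, 9 to 13 mm above the stock's underside. Origin as bevel; runs along its own -x; its side y = +10 mm goes against a swing arm. On the stock's +y side, turned clockwise from above by 1.42 to 1.52 rad at first; 0.04 Nm swings it. Its clamping arc (radius 64 mm, 24 to 27 mm up) crosses the stock and passes over a flange.
- bevel_grip (a point): Where to grip the stock: on its centre line, 124 mm behind the pivot, 12 mm above the underside, fingers closing across the 20 mm width; clear of a bracket's flange when the bevel is in a corner. Axes as bevel.
- blade_tip (a point): Centre of the blade's free end, 102 mm from the pivot, 11 mm above the stock's underside. Axes as blade.
- lever (a joint): Cam lever on the stock that clamps the arc: 0 = raised 0.70 rad, blade free; 0.70 = level, blade locked (holds over 0.5 Nm). Stays where left. Its crosswise axis is 64 mm behind the pivot, 35 mm above the underside; the arm, 13 mm wide, 50 mm long, points forward towards the pivot; when down its top is 38 mm above the underside. About 8 to 12 N straight down, 40 mm from its axis, closes it.
- lever_tip (a point): Point on the cam lever's arm 48 mm from its axis.
- bracket_lit: The finished light bracket, whose swing arm carries a black dive lamp; aluminium, screwed down. Origin: its pivot axis at bench height; z up. Fixed flange along -x from -14 to -95 mm, 20 mm tall, bolted through slots: its inner face stands somewhere from y = 0 to y = 7 mm, parallel to x (not measured: find it by touch). Foot on the -y side, to y = -56 mm.
- swing_lit: Swing arm of the finished bracket, 5 mm thick, 20 mm tall, from 6 to 85 mm from the pivot, lamp on the outside, top 53 mm above the bench. Origin as the bracket's. Runs along its own -x, inner face at its y = 0, on the flange's +y side, clockwise from above; inside angle to the flange 1.05 to 1.32 rad. Clamped hard; must not be moved.
- bracket_bare: The bracket to be set: same size, handedness and facing as the finished one, screwed down, without a lamp. Frame as bracket_lit; its flange too stands 0 to 7 mm in, but not the same amount.
- swing_bare: Swing arm of the bracket to be set, size and frame as swing_lit, no lamp; starts 0.74 to 0.86 rad from its flange. Pivot friction 0.27 Nm: about 3.2 N at its end swings it; it stays where left. With the bevel home it bears near the pivot and the push along the flange rises from about 5 N; above roughly 9 N the arm is levered open too far.
- swing_lit_end (a point): Inner edge of the finished bracket's arm at its free end, 85 mm from the pivot, 10 mm above the bench. Axes as swing_lit.
- spare_lamp: Bystander: black dive lamp, 50 mm across, 88 mm tall, standing on its tail. Origin: centre of its underside.
- grease_jar: Bystander: white grease jar, 52 mm across, 42 mm tall. Origin: centre of its underside.
- pliers: Bystander: pliers with red grips lying flat, 165 mm long along x, 14 mm tall. Origin: at their pivot.
There are look-alikes about, which are no part of the job. What is shaped like the bevel but blue or turquoise is not meant. Of the things shaped like the bracket_bare, the aluminium one is meant.

How it is judged:
On the way, in this order (a step that is already met when the one before it is completed fails the run):
1. the bevel is set into the lamp bracket's inside corner, stock touching and flush along the flange, blade touching and flush along the swing arm (angle between the x axis of bevel and the x axis of bracket_lit, either way round below 0.025 rad and angle between the x axis of blade and the x axis of swing_lit, either way round below 0.015 rad and y of bevel in the frame of bracket_lit between 0.0085 and 0.0185 m and x of bevel in the frame of bracket_lit between -0.03 and -0.008 m and y of blade_tip in the frame of swing_lit between -0.013 and -0.0085 m and height (world z) of bevel below 0.006 m and contact force between bevel and flange_lit_c0 above 0.5 N and contact force between blade and swing_lit above 0.3 N), for 0.2 s.
2. the cam lever is pressed fully down while the bevel is still flush in that corner (angle between the x axis of bevel and the x axis of bracket_lit, either way round below 0.025 rad and angle between the x axis of blade and the x axis of swing_lit, either way round below 0.015 rad and y of bevel in the frame of bracket_lit between 0.0085 and 0.0215 m and x of bevel in the frame of bracket_lit between -0.03 and -0.008 m and y of blade_tip in the frame of swing_lit between -0.016 and -0.0085 m and height (world z) of bevel below 0.006 m and value of joint lever above 0.6 rad), for 0.2 s.
At the end, for the whole second after the job is handed in: Bare arm at the lamp arm's angle within 1.4 degrees; the bevel lies flat, at rest and released in the bare bracket's corner, lever down (over 0.6 rad), stock and blade parallel to flange and arm within 0.025 and 0.015 rad, the blade against the arm within 3 mm (angle between the x axis of bevel and the x axis of bracket_bare, either way round below 0.025 rad and angle between the x axis of blade and the x axis of swing_bare, either way round below 0.015 rad and y of bevel in the frame of bracket_bare between 0.0085 and 0.0185 m and x of bevel in the frame of bracket_bare between -0.03 and -0.008 m and y of blade_tip in the frame of swing_bare between -0.013 and -0.0085 m and height (world z) of bevel below 0.006 m and angle between the x axis of swing_bare and the x axis of swing_lit, either way round below 0.025 rad and value of joint lever above 0.6 rad and linear speed of bevel below 0.01 m/s and angle between bevel's own z axis and vertical below 0.05 rad); the robot touches nothing.
It fails at once if the lamp bracket's arm is moved by more than 4 mm at its end (distance of swing_lit_end from where it was at the start of the episode above 0.004 m).
It fails at once if the bevel is pressed on the lamp bracket with more than 20 N (contact force between bevel and bracket_lit above 20 N).
It fails at once if the bevel is pressed on the bare bracket with more than 20 N (contact force between bevel and bracket_bare above 20 N).
It fails at once if the spare lamp, the grease jar or the pliers are moved more than 20 mm (distance of any of spare_lamp, grease_jar, pliers from where it was at the start of the episode above 0.02 m).
It also fails if it takes over 72 s, if anything falls off the work surface, if the arm or the gripper's body presses on something with over 40 N, if the wrist force passes 120 N, or if a joint passes its speed limit or range.

## Working session

There is one attempt and no reset: what is moved stays moved. The work goes in short steps, Python scripts to look and compute and a tool call to move; the robot and the scene stay as the last step left them, time stands still between calls to the robot, and variables do not carry over. Pictures are saved under pics/ and viewed, at most 10 in all, crops included, and the job is handed in when it is done.

Besides the shell and the picture viewer there is one more tool, called after "Call:" as a command line: name --pt "numbers of a row" for each row, then --argument value for the rest. move_arm: Moves the arm, as the interface text tells. Its arguments: {"type":"object","properties":{"rows":{"type":"array","items":{"type":"array","items":{"type":"number"}}}},"required":["rows"]}

```bash
mkdir -p pics
cat > h.py <<'E'
import numpy as np, cv2
from plant import manip
def ray(f,u,v,z):
    d=np.linalg.inv(f["mtx"])@[u,v,1]; R=np.array(f["R"]); c=-R.T@f["t"]; d=R.T@d
    return c+d*(z-c[2])/d[2]
def proj(f,X):
    p=np.array(f["mtx"])@(np.array(f["R"])@X+f["t"]); return p[:2]/p[2]
E
python3 - <<'E'
from h import *
import pickle
for n in("top","scene"):
    f=manip.grab_frame(n); pickle.dump(f,open(n+"0.pkl","wb")); cv2.imwrite(f"pics/{n}0.png",cv2.resize(f["img"],(800,600),interpolation=cv2.INTER_CUBIC))
    print(n,-np.array(f["R"]).T@f["t"],f["mtx"][0][0])
    for p in((0,0),(511,0),(511,383),(0,383)): print(ray(f,*p,0).round(3))
s=manip.state(); print(s["tool_rot"],s["time"],manip.tip_reach,s["contact_force"])
E
```

```text
top [ 0.33313144 -0.09822326  1.16369867] 395.40202885197016
[1.307 0.706 0.   ]
[ 1.213 -1.026  0.   ]
[ 0.027 -0.787  0.   ]
[0.098 0.598 0.   ]
scene [ 1.14142966 -0.06047762  0.94917797] 387.4355447781725
[-0.35  -1.261  0.   ]
[-0.466  0.899  0.   ]
[ 1.005  0.485 -0.   ]
[ 1.081 -0.636 -0.   ]
[-2.26428713e-04  1.30022350e-01  9.91510634e-01 -8.94839109e-04] 0.1 0.019 [-0.70923726 -0.55756847 -0.22694903]
```

View pics/top0.png

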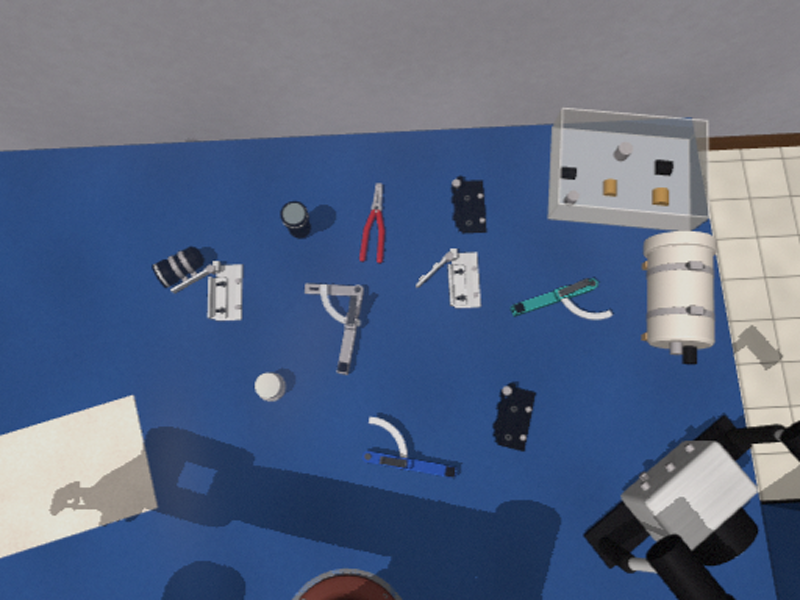

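View pics/scene0.png

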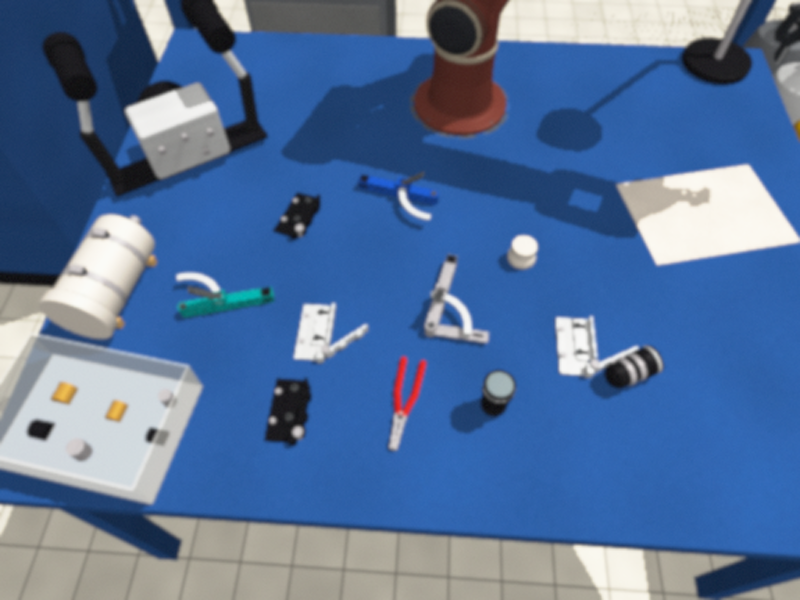

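The top view shows the lit bracket's pivot at about (217,268) and the bare aluminium bracket's at (452,255). The steel bevel's round end is at (357,290), its rear at (345,372) and its blade tip at (307,288). The blue and turquoise bevels and the black brackets are look-alikes.

Run:
```python
from h import *
import pickle
f=pickle.load(open("top0.pkl","rb"));k=1.5625
for n,u,v,z in(("litpiv",217,268,.02),("litflangeEnd",211,319,.02),("litarmend",172,291,.02),("barepiv",453,254,.02),("bareflangeend",453,306,.02),("barearmend",418,286,.02),("bevpiv",357,290,.024),("bevrear",344,372,.024),("bladetip",306,288,.013),("jar",270,386,.04),("lamp",294,215,.088),("plier",372,258,.01),("turq",514,312,.02)):
    print(n,ray(f,u/k,v/k,z).round(4))
s=manip.state();w=manip.grab_frame("wrist")
print(s["tool_pos"],-np.array(w["R"]).T@w["t"],np.array(w["R"]).round(3),w["mtx"])
```

```text
litpiv [0.6694 0.2213 0.02  ]
litflangeEnd [0.57   0.2315 0.02  ]
litarmend [0.6283 0.3065 0.02  ]
barepiv [ 0.6734 -0.2335  0.02  ]
bareflangeend [ 0.5711 -0.2258  0.02  ]
barearmend [ 0.6135 -0.1621  0.02  ]
bevpiv [ 0.6108 -0.0458  0.024 ]
bevrear [ 0.4569 -0.0157  0.024 ]
bladetip [0.6226 0.0522 0.013 ]
jar [0.4369 0.1176 0.04  ]
lamp [0.7434 0.0616 0.088 ]
plier [ 0.6766 -0.0768  0.01  ]
turq [ 0.5535 -0.3399  0.02  ]
[0.16094547 0.60337199 0.24917805] [0.08456588 0.62369458 0.37289547] [[ 0.258  0.966 -0.004]
 [ 0.92  -0.245  0.306]
 [ 0.294 -0.082 -0.952]] [[295.36438583   0.         259.32297106]
 [  0.         295.36438583 196.88010883]
 [  0.           0.           1.        ]]
```

Call:
move_arm --pt "-2.85 -1.21 0.6 0 0 0 1" --pt "-2.85 -1.21 0.6 0 0 0 1" --pt "-2.85 -1.21 0.6 0 0 0 1" --pt "-2.85 -1.21 0.6 0 0 0 1" --pt "-2.85 -1.21 0.6 0 0 0 1" --pt "-2.85 -1.21 0.6 0 0 0 1" --pt "-2.85 -1.21 0.6 0 0 0 1" --pt "-2.85 -1.21 0.6 0 0 0 1" --pt "-2.85 -1.21 0.6 0 0 0 1" --pt "-2.85 -1.21 0.6 0 0 0 1" --pt "-2.85 -1.21 0.6 0 0 0 1" --pt "-2.85 -1.21 0.6 0 0 0 1" --pt "-2.85 -1.21 0.6 0 0 0 1" --pt "-2.85 -1.21 0.6 0 0 0 1" --pt "-2.85 -1.21 0.6 0 0 0 1" --pt "-2.85 -1.21 0.6 0 0 0 1" --pt "-2.85 -1.21 0.6 0 0 0 1" --pt "-2.85 -1.21 0.6 0 0 0 1" --pt "0 0 0 0 0 0 1" --pt "0 0 0 0 0 0 1"

```text
time: 1.82
tool_pos: [0.601, 0.2599, 0.1412]
tool_rot: [-0.001, 0.131, 0.991, -0.0]
contact_force: [-0.5, 0.3, 0.2]
gripper_width: 1.002
grasp_force: 0.0
```

```bash
cat >> h.py <<'E'
import pickle
from scipy.spatial.transform import Rotation as Ro
def snap(n,tag):
    f=manip.grab_frame(n); pickle.dump(f,open(tag+".pkl","wb")); cv2.imwrite(f"pics/{tag}.png",cv2.resize(f["img"],(800,600),interpolation=cv2.INTER_CUBIC)); return f
def st():
    s=manip.state(); q=np.array(s["tool_rot"]); R=Ro.from_quat(q[[1,2,3,0]]).as_matrix()
    print("t%.2f"%s["time"],np.round(s["tool_pos"],4),"yaw %.4f tilt %.4f %.4f"%(np.arctan2(-R[0,1],R[1,1]),R[0,2],R[1,2]),"F",np.round(s["contact_force"],2),"M",np.round(s["ft_torque"],2),"w %.3f g %.1f"%(s["gripper_width"],s["grasp_force"])); return s,R
E
python3 - <<'E'
from h import *
st(); snap("wrist","w1")
E
```

```text
t1.82 [0.601  0.2599 0.1412] yaw -0.2634 tilt -0.0019 -0.0003 F [-0.45  0.32  0.16] M [ 0.    0.06 -0.02] w 1.002 g 0.0
```

View pics/w1.png

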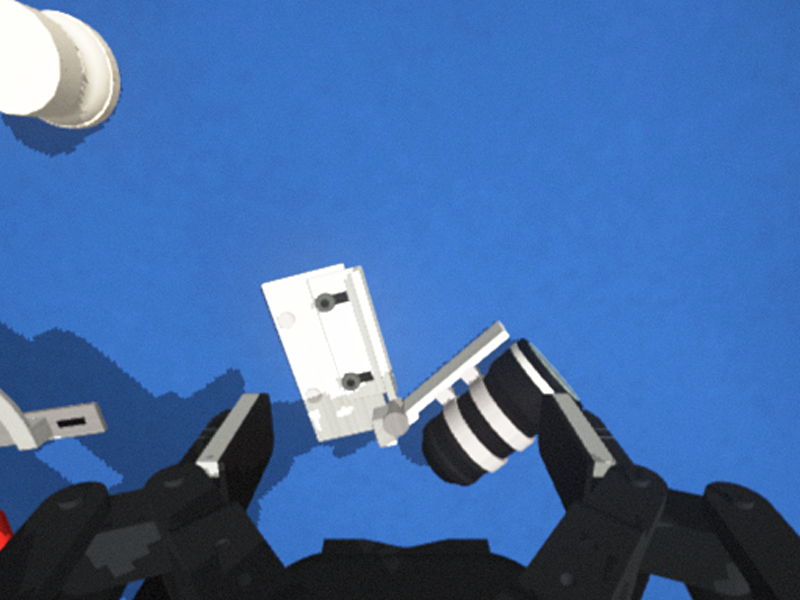

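The lit bracket's pivot post is at (396,418). Its arm runs to (505,327), and the flange's inner edge goes from about (362,268) to (400,402).

Call:
move_arm --pt "-0.99 -3.7 0 0 0 0 1" --pt "-0.99 -3.7 0 0 0 0 1" --pt "-0.99 -3.7 0 0 0 0 1" --pt "-0.99 -3.7 0 0 0 0 1" --pt "-0.99 -3.7 0 0 0 0 1" --pt "-0.99 -3.7 0 0 0 0 1" --pt "-0.99 -3.7 0 0 0 0 1" --pt "-0.99 -3.7 0 0 0 0 1" --pt "-0.99 -3.7 0 0 0 0 1" --pt "-0.99 -3.7 0 0 0 0 1" --pt "-0.99 -3.7 0 0 0 0 1" --pt "-0.99 -3.7 0 0 0 0 1" --pt "0 0 0 0 0 0 1" --pt "0 0 0 0 0 0 1"

```text
time: 3.03
tool_pos: [0.6008, -0.199, 0.1427]
tool_rot: [0.0, 0.131, 0.991, 0.0]
contact_force: [0.3, 0.8, 0.1]
gripper_width: 1.0
grasp_force: 0.0
```

Run:
```python
from h import *
st(); f=snap("wrist","w2"); g=pickle.load(open("w1.pkl","rb"))
for p in ((.6734,-.2335,.02),(.5711,-.2258,.02),(.6135,-.1621,.02)): print(proj(f,np.array(p)))
c=proj(f,np.array([.62,-.21,.02])).round().astype(int); print(c)
x0,y0=c-[65,75]; print(x0,y0)
A=g["img"][160:310,160:290+5][:,:133]; A=g["img"][150:300,205-45:205-45+200]
B=f["img"][y0:y0+150,x0-35:x0+165]
A=A[:, :]; 
im=np.hstack([cv2.resize(A,(800,600),interpolation=cv2.INTER_CUBIC)[:, :],]); cv2.imwrite("pics/c1.png",im)
cv2.imwrite("pics/c2.png",cv2.resize(B,(800,600),interpolation=cv2.INTER_CUBIC)); print("origin B",x0-35,y0)
```

```text
t3.03 [ 0.6008 -0.199   0.1427] yaw -0.2626 tilt 0.0004 0.0003 F [0.35 0.81 0.15] M [0.03 0.04 0.02] w 1.000 g 0.0
[244.98029107 275.35239026]
[220.75772798 172.55684539]
[304.40848413 199.68137716]
[254 219]
189 144
origin B 154 144
```

View pics/c1.png

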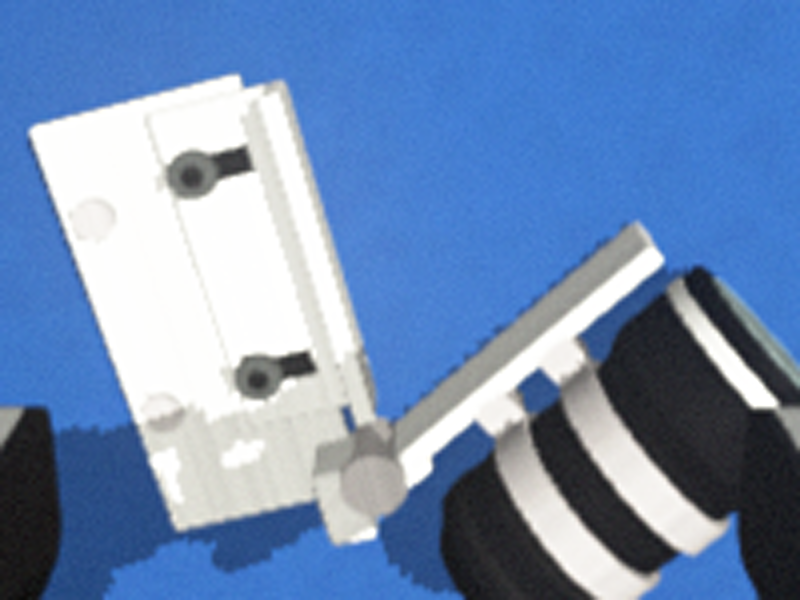

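View pics/c2.png

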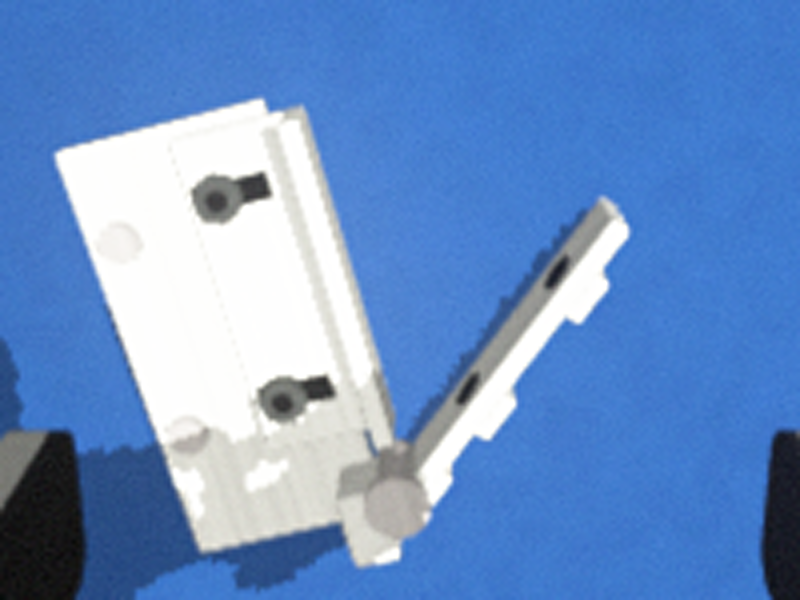

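c1 and c2 show each bracket clearly. In c1 the flange's inner bottom edge runs (290,85)→(372,385), the foot's left edge (32,130)→(178,530), and the arm's inner bottom edge (390,420)→(632,228). In c2 the same edges run (304,108)→(390,410), (57,153)→(200,550) and (410,455)→(602,200).

Run:
```python
from h import *
def edges(f,o,segs):
    im=f["img"].astype(float); s=(im[...,0]-im[...,2])/(im[...,0]+1)  # blue-ness
    out={}
    for n,(a,b,z) in segs.items():
        a=np.array(a)/4+o;b=np.array(b)/4+o;t=(b-a)/np.linalg.norm(b-a);nn=np.array([-t[1],t[0]])
        P=[]
        for q in np.linspace(.1,.9,25):
            c=a+q*(b-a); d=np.arange(-3,3.01,.2); pts=(c+d[:,None]*nn).astype(np.float32)
            v=cv2.remap(s.astype(np.float32),pts[:,0].copy(),pts[:,1].copy(),cv2.INTER_LINEAR).ravel()
            m=(v>.35)
            k=np.where(m[1:]!=m[:-1])[0]
            if len(k): k=k[np.argmin(abs(d[k]))]; P.append(ray(f,*(c+(d[k]+.1)*nn),z)[:2])
        P=np.array(P); vx,vy,x0,y0=cv2.fitLine(P.astype(np.float32),cv2.DIST_HUBER,0,.001,.001).ravel()
        r=(P-[x0,y0])@[-vy,vx]; print(n,len(P),"dir %.4f"%np.arctan2(vy,vx),"pt",x0.round(4),y0.round(4),"rms %.5f"%np.median(abs(r)))
        out[n]=(np.array([x0,y0]),np.array([vx,vy]))
    return out
for tag,o,segs in (("w1",(160,150),dict(fl=((290,85),(372,380),0),foot=((32,130),(178,530),0),arm=((390,420),(632,226),0))),
 ("w2",(154,144),dict(fl=((304,108),(390,408),0),foot=((57,153),(200,550),0),arm=((412,452),(600,200),0)))):
    f=pickle.load(open(tag+".pkl","rb")); o=np.array(o,float); E=edges(f,o,segs)
    for c in (dict(w1=[(375,485,.03)],w2=[(397,505,.03)])[tag]): print("post",ray(f,*(np.array(c[:2])/4+o),.025))
    p,d=E["fl"];q,e=E["arm"]; k=np.linalg.solve(np.c_[d,-e],q-p); print("flange-arm intersection",p+k[0]*d)
```

```text
fl 25 dir -0.0085 pt 0.6165 0.2389 rms 0.00006
foot 25 dir -0.0064 pt 0.6305 0.1771 rms 0.00006
arm 25 dir -1.0773 pt 0.6453 0.2776 rms 0.00009
post [0.66722036 0.23569812 0.025     ]
flange-arm intersection [0.6663304  0.23851375]
fl 25 dir -0.0099 pt 0.6177 -0.2213 rms 0.00005
foot 25 dir -0.0106 pt 0.6273 -0.2818 rms 0.00008
arm 25 dir -0.8634 pt 0.6417 -0.1927 rms 0.00005
post [ 0.66711675 -0.22343583  0.025     ]
flange-arm intersection [ 0.666591   -0.22182257]
```

Run:
```python
from h import *
F={t:pickle.load(open(t+".pkl","rb")) for t in("top0","scene0","w1","w2")}
for X in((.6672,.2357,.025),(.6671,-.2234,.025)):
    for t in("top0","scene0"): print(t,proj(F[t],np.array(X))*1.5625)
# triangulate posts/lamps from top+scene
def tri(uv0,uv1,a,b):
    P=[F[t]["mtx"]@np.c_[F[t]["R"],F[t]["t"]] for t in(a,b)]
    X=cv2.triangulatePoints(P[0],P[1],np.array(uv0,float)/1.5625,np.array(uv1,float)/1.5625); return (X[:3]/X[3]).ravel()
print(tri((217,267),(592,370),"top0","scene0"),tri((453,253),(322,354),"top0","scene0"))
for t in("w1","w2"): f=F[t]; print(t,-np.array(f["R"]).T@f["t"],np.array(f["R"]).round(4).tolist())
print(F["top0"]["mtx"],F["top0"]["R"])
```

```text
top0 [208.74876576 268.76041718]
scene0 [596.67190332 362.7019043 ]
top0 [448.2656696  256.67035963]
scene0 [326.13038434 347.10821351]
[0.67456418 0.22746582 0.01037653] [ 0.67634377 -0.23220984  0.01630438]
w1 [0.52485561 0.28019641 0.26502125] [[0.261, 0.9653, -0.0026], [0.9198, -0.2478, 0.3041], [0.2929, -0.0818, -0.9526]]
w2 [ 0.52429925 -0.17874111  0.26635922] [[0.2602, 0.9656, -0.0014], [0.9193, -0.2473, 0.3062], [0.2953, -0.0809, -0.952]]
[[395.40202885   0.         249.81067363]
 [  0.         395.40202885 189.58269026]
 [  0.           0.           1.        ]] [[-0.05176962 -0.99865442 -0.00304299]
 [-0.97315939  0.05113168 -0.22437992]
 [ 0.22423359 -0.00865475 -0.97449699]]
```

Call:
move_arm --pt "2.0 3.6 0 0 0 0 1" --pt "2.0 3.6 0 0 0 0 1" --pt "2.0 3.6 0 0 0 0 1" --pt "2.0 3.6 0 0 0 0 1" --pt "2.0 3.6 0 0 0 0 1" --pt "1.0 1.8 0 0 0 0 1" --pt "0 0 0 0 0 0 1" --pt "0 0 0 0 0 0 1"

```text
time: 3.75
tool_pos: [0.5449, 0.024, 0.1424]
tool_rot: [0.0, 0.127, 0.992, -0.0]
contact_force: [-0.7, -0.5, 0.0]
gripper_width: 1.0
grasp_force: 0.0
```

Run:
```python
from h import *
s,R=st(); w=snap("wrist","w3"); t=snap("top","t3")
for yy in(.0425,-.0425):
  for zz in (.006,-.02): 
    X=np.array(s["tool_pos"])+R@[0,yy,zz]; print(yy,zz,proj(w,X)*1.5625,proj(t,X)*1.5625)
X=np.array(s["tool_pos"]);u,v=proj(t,X).astype(int);print(u,v)
a,b=min(max(v-60,0),234),min(max(u-100,0),312)
cv2.imwrite("pics/c3.png",np.vstack([cv2.resize(w["img"],(400,300),interpolation=cv2.INTER_AREA),cv2.resize(t["img"][a:a+150,b:b+200],(400,300),interpolation=cv2.INTER_CUBIC)]));print("crop o",b,a)
cv2.imwrite("pics/c3.png",np.hstack([cv2.imread("pics/w3.png")[150:600,:400][:, :],cv2.resize(t["img"][a:a+150,b:b+133],(400,450),interpolation=cv2.INTER_CUBIC)]))
```

```text
t3.75 [0.5449 0.024  0.1424] yaw -0.2556 tilt 0.0002 -0.0001 F [-0.65 -0.54  0.05] M [-0.03  0.06  0.04] w 1.000 g 0.0
0.0425 0.006 [539.88825554 419.01942222] [289.37941384 309.38742514]
0.0425 -0.02 [566.85677533 471.34054521] [286.83319164 306.19675326]
-0.0425 0.006 [274.24115969 418.92369958] [338.17205331 319.31239448]
-0.0425 -0.02 [247.70997186 471.15574219] [336.82745203 316.35537591]
200 200
crop o 100 140
```

View pics/c3.png

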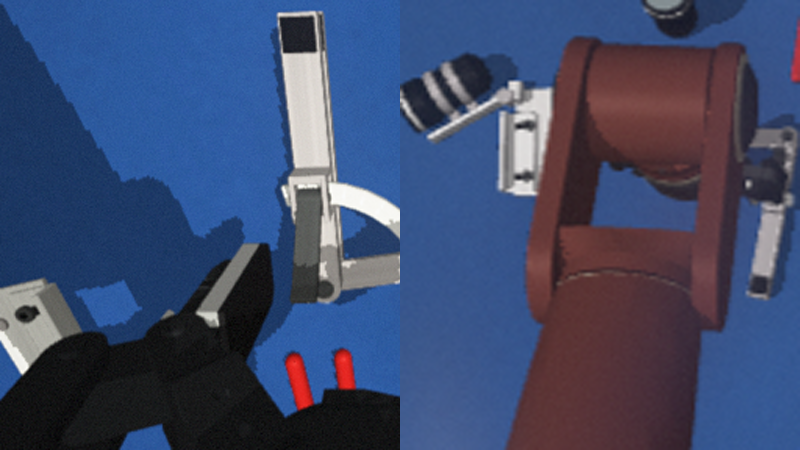

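View pics/w3.png

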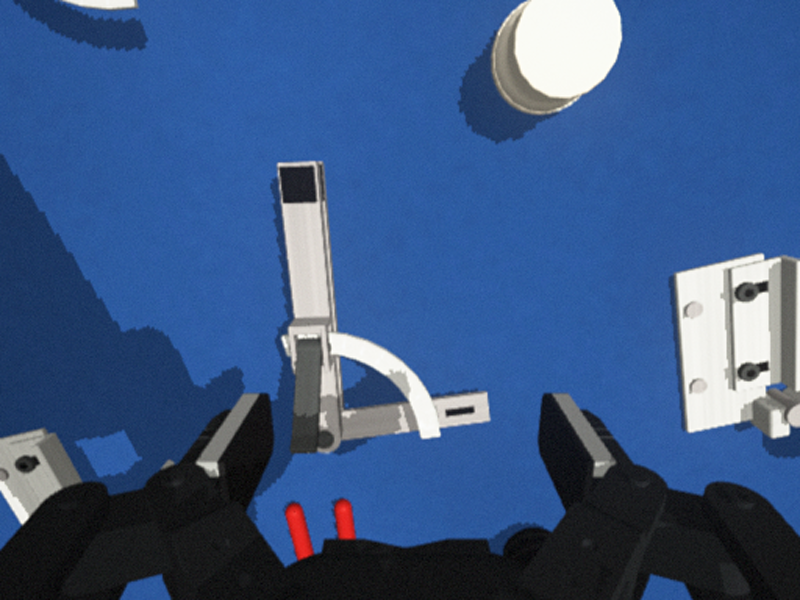

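w3 shows the bevel's stock from its rear (301,163) to its pivot (325,437), with the blade to the right ending at about (489,405). The lever is raised, and the pliers' handles are at (295,530) and (343,525). I've now viewed 7 pictures.

Run:
```python
from h import *
f=pickle.load(open("w3.pkl","rb"));k=1.5625
g=lambda u,v,z:ray(f,u/k,v/k,z)[:2]
r=g(299,163,.024);p=g(325,437,.022);a=g(279,170,.024);b=g(290,318,.024)
yaw=np.arctan2(*(b-a)[::-1]); print("rear",r,"piv",p,"len",np.linalg.norm(p-r),"yaw ax",np.arctan2(*(p-r)[::-1]),"edge",yaw)
bt=g(489,405,.013);print("bladetip",bt)
x=np.array([np.cos(yaw),np.sin(yaw)])
print("grip from rear",r+x*.036,"from piv",p-x*.124)
t=pickle.load(open("top0.pkl","rb"))
print("top",ray(t,357/k,290/k,.024),ray(t,344/k,372/k,.024))
```

```text
rear [ 0.45636372 -0.00859884] piv [ 0.61190469 -0.04502265] len 0.15974881960363582 yaw ax -0.23003001581712415 edge -0.26241815654134276
bladetip [0.62100487 0.05671183]
grip from rear [ 0.49113128 -0.01793784] from piv [ 0.49214976 -0.01285498]
top [ 0.61079912 -0.04580992  0.024     ] [ 0.45685754 -0.01573762  0.024     ]
```

Call:
move_arm --pt "2.1 -2.6 0 0 0 0 1" --pt "2.07 -2.57 0 0 0 0 1" --pt "0 0 3 0 0 0 1" --pt "0 0 3 0 0 0 1" --pt "0 0 3 0 0 0 1" --pt "0 0 2 0 0 0 1" --pt "0 0 1 0 0 0 1" --pt "0 0 0.1 0 0 0 1" --pt "0 0 0 0 0 0 1" --pt "0 0 0 0 0 0 -1" --pt "0 0 0 0 0 0 -1" --pt "0 0 0 0 0 0 -1" --pt "0 0 0 0 0 0 -1" --pt "0 0 0 0 0 0 -1" --pt "0 0 0 0 0 0 -1" --pt "0 0 0 0 0 0 -1" --pt "0 0 0 0 0 0 -1" --pt "0 0 0 0 0 0 -1"

```text
time: 5.35
tool_pos: [0.4928, -0.018, 0.0221]
tool_rot: [0.001, 0.13, 0.991, 0.0]
contact_force: [-1.0, 0.7, 6.0]
gripper_width: 0.22
grasp_force: 59.9
```

Run:
```python
from h import *
st()
```

```text
t5.35 [ 0.4928 -0.018   0.0221] yaw -0.2611 tilt 0.0013 0.0001 F [-1.05  0.68  6.03] M [ 0.16  0.07 -0.07] w 0.220 g 59.9
```

Call:
move_arm --pt "0 0 -2 0 0 0 -1" --pt "0 0 -2.5 0 0 0 -1" --pt "0 0 -2.5 0 0 0 -1" --pt "0 0 0 0 0 -4.83 -1" --pt "0 0 0 0 0 -4.83 -1" --pt "0 0 0 0 0 -4.83 -1" --pt "0.2 3 0 0 0 0 -1" --pt "0.2 3 0 0 0 0 -1" --pt "0.2 3 0 0 0 0 -1" --pt "0.2 3 0 0 0 0 -1" --pt "0.2 3 0 0 0 0 -1" --pt "0.2 3 0 0 0 0 -1" --pt "0.2 3 0 0 0 0 -1" --pt "0.2 3 0 0 0 0 -1" --pt "0.2 3 0 0 0 0 -1" --pt "0 0.8 0 0 0 0 -1" --pt "0 0 0 0 0 0 -1" --pt "0 0 0 0 0 0 -1"

```text
time: 6.85
tool_pos: [0.475, 0.2595, 0.0896]
tool_rot: [-0.002, 0.003, 1.0, -0.001]
contact_force: [-0.2, -0.4, -4.7]
gripper_width: 0.223
grasp_force: 60.0
```

Run:
```python
from h import *
st(); snap("wrist","w4")
```

```text
t6.85 [0.475  0.2595 0.0896] yaw -0.0068 tilt -0.0032 -0.0020 F [-0.2  -0.35 -4.73] M [ 0.01  0.27 -0.01] w 0.223 g 60.0
```

View pics/w4.png

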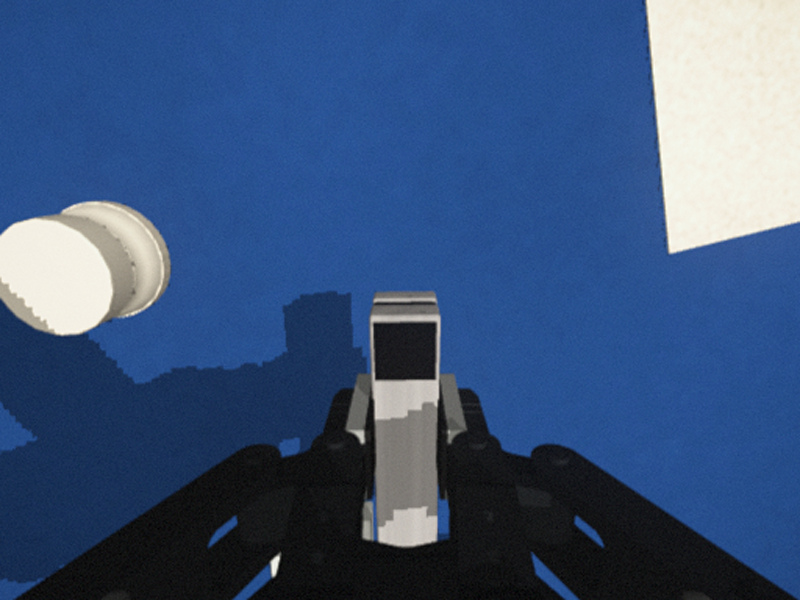

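Call:
move_arm --pt "0 0 2 0 0 0 -1" --pt "0 0 2 0 0 0 -1" --pt "0 0 1.5 0 0 0 -1" --pt "0 0 1.0 0 0 0 -1" --pt "-1.0 0 0 0 0 0 -1" --pt "-1.0 0 0 0 0 0 -1" --pt "0 -0.3 0 0 0 0 -1" --pt "0 -0.2 0 0 0 0 -1" --pt "0 0 0 0 0 0 -1"

```text
time: 7.65
tool_pos: [0.4965, 0.2542, 0.0266]
tool_rot: [0.0, 0.004, 1.0, -0.0]
contact_force: [0.4, 0.3, -5.2]
gripper_width: 0.217
grasp_force: 59.9
```

Run:
```python
from h import *
st(); f=pickle.load(open("w4.pkl","rb")); print(ray(f,405/1.5625,321/1.5625,.0915), ray(f,405/1.5625,292/1.5625,.0675)); snap("scene","s5"); F=manip.grab_frame("scene")
for X in((.6672,.2357,.025),): print(proj(F,np.array(X)))
c=proj(F,np.array([.62,.27,.02])).astype(int); print(c); a=F["img"][c[1]-50:c[1]+55,c[0]-70:c[0]+70]; cv2.imwrite("pics/c5.png",cv2.resize(a,(800,600),interpolation=cv2.INTER_CUBIC))
```

```text
t7.65 [0.4965 0.2542 0.0266] yaw -0.0090 tilt 0.0000 -0.0002 F [ 0.35  0.28 -5.2 ] M [-0.07  0.3   0.02] w 0.217 g 59.9
[0.43886504 0.25935091 0.0915    ] [0.43716249 0.25926536 0.0675    ]
[381.87001812 232.12921875]
[392 217]
```

View pics/c5.png

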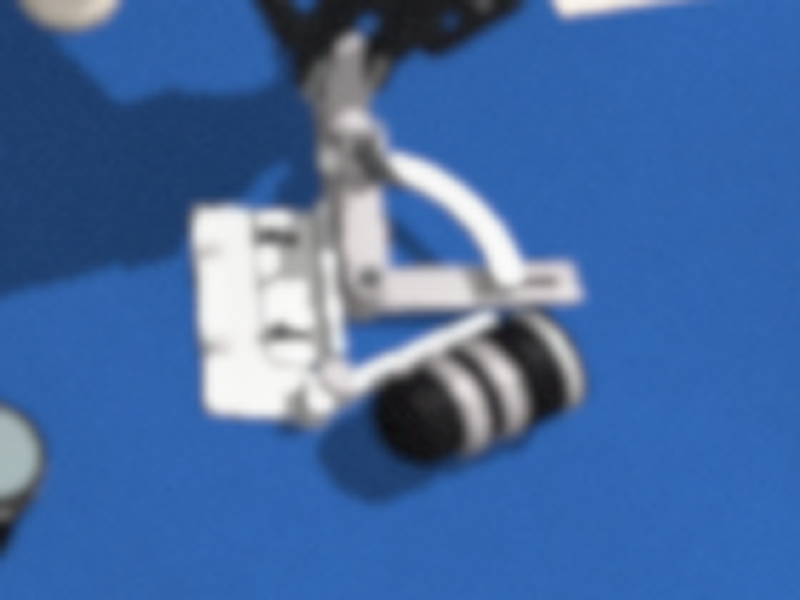

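The scene crop shows the bevel just left of the flange with a small gap. The blade is behind the arm's end and not yet touching, and the lamp arm is clear.

Call:
move_arm --pt "0 0 0.3 0 0 0 -1" --pt "0 0 0 0 0 0 -1" --pt "0 -0.1 0 0 0 0 -1" --pt "0 -0.1 0 0 0 0 -1" --pt "0 -0.05 0 0 0 0 -1" --pt "0 0 0 0 0 0 -1"

```text
time: 8.25
tool_pos: [0.4961, 0.2524, 0.0233]
tool_rot: [-0.0, 0.004, 1.0, -0.0]
contact_force: [0.3, 0.3, -4.4]
gripper_width: 0.221
grasp_force: 59.9
```

```bash
python3 -c "
from h import *
st()"
```

```text
t8.25 [0.4961 0.2524 0.0233] yaw -0.0079 tilt -0.0001 -0.0001 F [ 0.32  0.33 -4.42] M [-0.04  0.29  0.01] w 0.221 g 59.9
```

Call:
move_arm --pt "0 -0.1 0 0 0 0 -1" --pt "0 -0.1 0 0 0 0 -1" --pt "0 0 0 0 0 0 -1"

```text
time: 8.5
tool_pos: [0.4962, 0.2506, 0.0233]
tool_rot: [-0.0, 0.004, 1.0, 0.0]
contact_force: [0.2, 1.9, -5.3]
gripper_width: 0.221
grasp_force: 59.9
```

Call:
move_arm --pt "0 -0.1 0 0 0 0 -1" --pt "0 0 0 0 0 0 -1"

```text
time: 8.67
tool_pos: [0.4962, 0.2502, 0.0235]
tool_rot: [0.0, 0.004, 1.0, 0.001]
contact_force: [-0.1, 5.3, -5.2]
gripper_width: 0.221
grasp_force: 60.0
```

Call:
move_arm --pt "0 -0.1 0 0 0 0 -1" --pt "0 0 0 0 0 0 -1"

```text
time: 8.83
tool_pos: [0.4962, 0.2497, 0.0236]
tool_rot: [0.0, 0.003, 1.0, 0.001]
contact_force: [-0.8, 8.1, -5.7]
gripper_width: 0.223
grasp_force: 60.2
```

Call:
move_arm --pt "0 0.15 0 0 0 0 -1" --pt "-0.4 0 0 0 0 0 -1" --pt "-0.4 0 0 0 0 0 -1" --pt "-0.4 0 0 0 0 0 -1" --pt "-0.4 0 0 0 0 0 -1" --pt "0 0 0 0 0 0 -1"

```text
time: 9.33
tool_pos: [0.5121, 0.2503, 0.0231]
tool_rot: [-0.001, 0.004, 1.0, 0.0]
contact_force: [-2.0, 4.5, -4.4]
gripper_width: 0.22
grasp_force: 60.1
```

```bash
python3 -c "
from h import *
st()"
```

```text
t9.33 [0.5121 0.2503 0.0231] yaw -0.0078 tilt -0.0015 0.0008 F [-2.03  4.55 -4.42] M [0.76 0.57 0.33] w 0.220 g 60.1
```

Call:
move_arm --pt "-0.3 0 0 0 0 0 -1" --pt "-0.2 0 0 0 0 0 -1" --pt "0 0 0 0 0 0 -1"

```text
time: 9.58
tool_pos: [0.5167, 0.2503, 0.023]
tool_rot: [-0.001, 0.004, 1.0, 0.0]
contact_force: [-3.3, 4.2, -3.7]
gripper_width: 0.219
grasp_force: 60.2
```

Call:
move_arm --pt "-0.2 0 0 0 0 0 -1" --pt "0 0 0 0 0 0 -1"

```text
time: 9.75
tool_pos: [0.5185, 0.2503, 0.023]
tool_rot: [-0.001, 0.004, 1.0, 0.0]
contact_force: [-2.5, 5.7, -3.8]
gripper_width: 0.219
grasp_force: 60.2
```

Call:
move_arm --pt "-0.2 0 0 0 0 0 -1" --pt "0 0 0 0 0 0 -1"

```text
time: 9.92
tool_pos: [0.5204, 0.2503, 0.0229]
tool_rot: [-0.001, 0.004, 1.0, 0.0]
contact_force: [-4.0, 5.3, -3.8]
gripper_width: 0.22
grasp_force: 60.2
```

Call:
move_arm --pt "-0.1 0 0 0 0 0 -1" --pt "0 0 0 0 0 0 -1"

```text
time: 10.08
tool_pos: [0.5213, 0.2503, 0.0229]
tool_rot: [-0.001, 0.004, 1.0, 0.0]
contact_force: [-4.3, 5.3, -3.0]
gripper_width: 0.219
grasp_force: 60.2
```

Call:
move_arm --pt "-0.1 0 0 0 0 0 -1" --pt "0 0 0 0 0 0 -1"

```text
time: 10.25
tool_pos: [0.5222, 0.2503, 0.0229]
tool_rot: [-0.001, 0.004, 1.0, 0.0]
contact_force: [-3.8, 5.3, -3.3]
gripper_width: 0.22
grasp_force: 60.3
```

Call:
move_arm --pt "-0.1 0 0 0 0 0 -1" --pt "0 0 0 0 0 0 -1"

```text
time: 10.42
tool_pos: [0.5232, 0.2503, 0.0229]
tool_rot: [-0.001, 0.004, 1.0, 0.0]
contact_force: [-4.4, 4.7, -3.9]
gripper_width: 0.219
grasp_force: 60.3
```

Call:
move_arm --pt "-0.1 0 0 0 0 0 -1" --pt "0 0 0 0 0 0 -1"

```text
time: 10.58
tool_pos: [0.5242, 0.2503, 0.0229]
tool_rot: [-0.001, 0.004, 1.0, 0.0]
contact_force: [-4.2, 5.4, -3.5]
gripper_width: 0.218
grasp_force: 60.3
```

Call:
move_arm --pt "-0.1 0 0 0 0 0 -1" --pt "0 0 0 0 0 0 -1"

```text
time: 10.75
tool_pos: [0.5252, 0.2503, 0.0229]
tool_rot: [-0.002, 0.004, 1.0, 0.0]
contact_force: [-5.1, 5.4, -3.0]
gripper_width: 0.219
grasp_force: 60.3
```

Call:
move_arm --pt "-0.1 0 0 0 0 0 -1" --pt "0 0 0 0 0 0 -1"

```text
time: 10.92
tool_pos: [0.5262, 0.2503, 0.0229]
tool_rot: [-0.001, 0.004, 1.0, 0.0]
contact_force: [-4.0, 4.8, -3.5]
gripper_width: 0.216
grasp_force: 60.2
```

Call:
move_arm --pt "-0.1 0 0 0 0 0 -1" --pt "0 0 0 0 0 0 -1"

```text
time: 11.08
tool_pos: [0.527, 0.2503, 0.0228]
tool_rot: [-0.002, 0.004, 1.0, 0.0]
contact_force: [-5.5, 5.6, -3.4]
gripper_width: 0.22
grasp_force: 60.3
```

Call:
move_arm --pt "-0.1 0 0 0 0 0 -1" --pt "0 0 0 0 0 0 -1"

```text
time: 11.25
tool_pos: [0.527, 0.2503, 0.0226]
tool_rot: [-0.003, 0.004, 1.0, 0.0]
contact_force: [-8.2, 6.3, -0.4]
gripper_width: 0.22
grasp_force: 60.6
```

Call:
move_arm --pt "0 0 0 0 0 0 -1" --pt "0 0 0 0 0 0 -1" --pt "0.1 0.05 0 0 0 0 -1" --pt "0 0 0 0 0 0 -1" --pt "0 0 0 0 0 0 -1"

```text
time: 11.67
tool_pos: [0.527, 0.2504, 0.0228]
tool_rot: [-0.002, 0.004, 1.0, -0.0]
contact_force: [-5.9, 3.6, -3.2]
gripper_width: 0.215
grasp_force: 60.2
```

```bash
python3 -c "
from h import *
st()"
```

```text
t11.67 [0.527  0.2504 0.0228] yaw -0.0078 tilt -0.0034 0.0000 F [-5.94  3.65 -3.24] M [0.65 0.92 0.28] w 0.215 g 60.2
```

Call:
move_arm --pt "0 0 0 0 0 0 0" --pt "0 0 0 0 0 0 0" --pt "0 0 0 0 0 0 0" --pt "0 0 0 0 0 0 0" --pt "0 0 -1 0 0 0 0" --pt "0 0 -2 0 0 0 0" --pt "0 0 -3.3 0 0 0 -1" --pt "0 0 -3.3 0 0 0 -1" --pt "-3 0 0 0 0 0 -1" --pt "-3 0 0 0 0 0 -1" --pt "-3.2 0 0 0 0 0 -1" --pt "0 0 0 0 0 0 -1" --pt "0 0 0 0 0 0 -1" --pt "0 0 1 0 0 0 -1" --pt "0 0 1 0 0 0 -1" --pt "0 0 0 0 0 0 -1"

```text
time: 13.0
tool_pos: [0.6173, 0.249, 0.0958]
tool_rot: [-0.003, 0.004, 1.0, -0.001]
contact_force: [-0.7, -0.6, -1.5]
gripper_width: -0.0
grasp_force: 0.0
```

Run:
```python
from h import *
st(); f=snap("scene","s6")
c=proj(f,np.array([.60,.27,.03])).astype(int); a=f["img"][c[1]-55:c[1]+50,c[0]-70:c[0]+70]; cv2.imwrite("pics/c6.png",cv2.resize(a,(800,600),interpolation=cv2.INTER_CUBIC))
```

```text
t13.00 [0.6173 0.249  0.0958] yaw -0.0074 tilt -0.0055 -0.0015 F [-0.67 -0.6  -1.5 ] M [-0.01 -0.02 -0.02] w -0.000 g 0.0
```

Call:
move_arm --pt "0 0 0.5 0 0 0 -1" --pt "0 0 0.5 0 0 0 -1" --pt "0 0 0 0 0 0 -1"

```text
time: 13.3
tool_pos: [0.6193, 0.2494, 0.088]
tool_rot: [-0.001, 0.004, 1.0, -0.0]
contact_force: [-1.5, 0.4, 0.3]
gripper_width: 0.003
grasp_force: 0.0
```

Call:
move_arm --pt "0 0 0.5 0 0 0 -1" --pt "0 0 0.5 0 0 0 -1" --pt "0 0 0 0 0 0 -1"

```text
time: 13.55
tool_pos: [0.6211, 0.2496, 0.0797]
tool_rot: [0.001, 0.004, 1.0, 0.0]
contact_force: [1.8, -0.3, 3.2]
gripper_width: -0.001
grasp_force: 1.4
```

Call:
move_arm --pt "0 0 0.4 0 0 0 -1" --pt "0 0 0.4 0 0 0 -1" --pt "0 0 0 0 0 0 -1"

```text
time: 13.8
tool_pos: [0.6196, 0.2494, 0.0704]
tool_rot: [-0.001, 0.004, 1.0, -0.0]
contact_force: [-0.3, 0.1, 1.9]
gripper_width: 0.002
grasp_force: 1.0
```

Call:
move_arm --pt "0 0 0.4 0 0 0 -1" --pt "0 0 0.2 0 0 0 -1" --pt "0 0 0 0 0 0 -1"

```text
time: 14.05
tool_pos: [0.6193, 0.2493, 0.0641]
tool_rot: [-0.001, 0.004, 1.0, -0.0]
contact_force: [0.1, 0.8, 1.3]
gripper_width: -0.005
grasp_force: 0.5
```

Call:
move_arm --pt "0 0 0.3 0 0 0 -1" --pt "0 0 0.2 0 0 0 -1" --pt "0 0 0 0 0 0 -1"

```text
time: 14.3
tool_pos: [0.6198, 0.2494, 0.0596]
tool_rot: [-0.0, 0.004, 1.0, -0.0]
contact_force: [0.3, 0.3, 0.3]
gripper_width: -0.001
grasp_force: 0.3
```

Call:
move_arm --pt "0 0 0.2 0 0 0 -1" --pt "0 0 0 0 0 0 -1"

```text
time: 14.47
tool_pos: [0.6199, 0.2494, 0.0578]
tool_rot: [-0.0, 0.004, 1.0, -0.0]
contact_force: [0.1, -0.9, 1.4]
gripper_width: -0.0
grasp_force: 0.2
```

Call:
move_arm --pt "0 0 0.2 0 0 0 -1" --pt "0 0 0 0 0 0 -1"

```text
time: 14.63
tool_pos: [0.62, 0.2495, 0.0572]
tool_rot: [-0.001, 0.004, 1.0, -0.0]
contact_force: [-2.4, -1.6, 6.4]
gripper_width: -0.0
grasp_force: 3.6
```

Call:
move_arm --pt "0 0 0.2 0 0 0 -1" --pt "0 0 0 0 0 0 -1"

```text
time: 14.8
tool_pos: [0.6201, 0.2496, 0.057]
tool_rot: [-0.001, 0.004, 1.0, -0.0]
contact_force: [-6.0, -2.7, 15.3]
gripper_width: 0.001
grasp_force: 7.4
```

Run:
```python
from h import *
st(); f=snap("scene","s6")
c=proj(f,np.array([.60,.27,.03])).astype(int); a=f["img"][c[1]-55:c[1]+50,c[0]-70:c[0]+70]; cv2.imwrite("pics/c6.png",cv2.resize(a,(800,600),interpolation=cv2.INTER_CUBIC))
```

```text
t14.80 [0.6201 0.2496 0.057 ] yaw -0.0076 tilt -0.0017 -0.0005 F [-6.04 -2.66 15.25] M [-0.41  1.19  0.03] w 0.001 g 7.4
```

Call:
move_arm --pt "0 0 0 0 0 0 -1" --pt "0 0 0 0 0 0 -1" --pt "0 0 0 0 0 0 -1" --pt "0 0 -0.5 0 0 0 -1" --pt "0 0 -2 0 0 0 -1" --pt "0 0 -2.5 0 0 0 -1" --pt "3 0 0 0 0 0 0" --pt "3 0 0 0 0 0 0" --pt "3.2 0 0 0 0 0 0" --pt "0 0 0 0 0 0 0" --pt "0 0 0 0 0 0 0"

```text
time: 15.77
tool_pos: [0.5257, 0.2501, 0.1027]
tool_rot: [-0.002, 0.003, 1.0, -0.0]
contact_force: [0.8, -0.4, 0.4]
gripper_width: 0.504
grasp_force: 0.0
```

Run:
```python
from h import *
s,R=st(); f=snap("wrist","w7"); g=snap("scene","s7")
c=proj(g,np.array([.60,.27,.03])).astype(int); a=g["img"][c[1]-50:c[1]+50,c[0]-66:c[0]+67]
cv2.imwrite("pics/c7.png",np.hstack([cv2.resize(f["img"],(400,600),interpolation=cv2.INTER_AREA),cv2.resize(a[:, 20:110],(400,600),interpolation=cv2.INTER_CUBIC)]))
cv2.imwrite("pics/c7.png",np.vstack([cv2.resize(f["img"],(400,300),interpolation=cv2.INTER_AREA),cv2.resize(a,(400,300),interpolation=cv2.INTER_CUBIC)]))
```

```text
t15.77 [0.5257 0.2501 0.1027] yaw -0.0068 tilt -0.0030 -0.0008 F [ 0.76 -0.38  0.42] M [ 0.04  0.01 -0.01] w 0.504 g 0.0
```

View pics/c7.png

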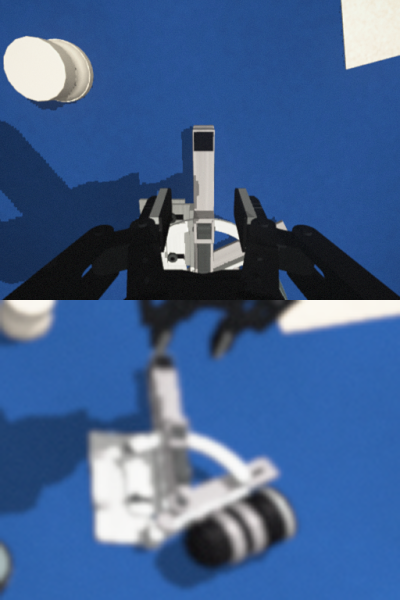

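The last view shows the bevel flush in the lit corner, with the blade along the arm and the lever lying flat.

Call:
move_arm --pt "0 0 3 0 0 0 0" --pt "0 0 3 0 0 0 0" --pt "0 0 1.5 0 0 0 0" --pt "0 0 0.4 0 0 0 0" --pt "0 0 0 0 0 0 0" --pt "0 0 0 0 0 0 -1" --pt "0 0 0 0 0 0 -1" --pt "0 0 0 0 0 0 -1" --pt "0 0 0 0 0 0 -1" --pt "0 0 0 0 0 0 -1" --pt "0 0 0 0 0 0 -1" --pt "0 0 0 0 0 0 -1"

```text
time: 16.87
tool_pos: [0.53, 0.2507, 0.0274]
tool_rot: [0.002, 0.004, 1.0, 0.001]
contact_force: [1.0, -0.8, 5.8]
gripper_width: 0.215
grasp_force: 62.3
```

```bash
python3 -c "
from h import *
st()"
```

```text
t16.87 [0.53   0.2507 0.0274] yaw -0.0078 tilt 0.0042 0.0011 F [ 1.02 -0.76  5.81] M [-0.01 -0.2   0.05] w 0.215 g 62.3
```

Call:
move_arm --pt "0 0 -0.2 0 0 0 -1" --pt "0.5 0.1 0 0 0 0 -1" --pt "1 0.1 0 0 0 0 -1" --pt "1 0.2 0 0 0 0 -1" --pt "0 0 -1 0 0 0 -1" --pt "0 0 0 0 0 0 -1" --pt "0 0 0 0 0 0 -1"

```text
time: 17.45
tool_pos: [0.502, 0.2543, 0.0369]
tool_rot: [-0.001, 0.004, 1.0, -0.0]
contact_force: [0.6, -0.0, -5.0]
gripper_width: 0.215
grasp_force: 61.1
```

```bash
python3 -c "
from h import *
s,R=st();f=snap('wrist','w8')
im=f['img'].astype(float)
c=proj(f,np.array(s['tool_pos'])+R@[.037,0,0]); print(c)
u=int(c[0])
for v in range(int(c[1])-40,int(c[1])+25,2): print(v,im[v,u-2:u+3].mean((0,1)).astype(int), end='; ')
"
```

```text
t17.45 [0.502  0.2543 0.0369] yaw -0.0075 tilt -0.0018 -0.0004 F [ 0.64 -0.02 -4.96] M [-0.05  0.28 -0.02] w 0.215 g 61.1
[260.13739609 202.17117543]
162 141; 164 141; 166 140; 168 142; 170 141; 172 140; 174 141; 176 141; 178 167; 180 177; 182 248; 184 100; 186 161; 188 166; 190 212; 192 248; 194 224; 196 50; 198 52; 200 48; 202 51; 204 51; 206 52; 208 51; 210 53; 212 50; 214 52; 216 50; 218 53; 220 50; 222 50; 224 50; 226 51;
```

```bash
python3 -c "
from h import *
f=pickle.load(open('w8.pkl','rb'))
for z in (.024-.0274,.024-.0255,.024-.0225): 
  r=ray(f,260,195,.0369+z); print(z,r[0], .160-(.502-r[0]))
g=pickle.load(open('w4.pkl','rb')); r=ray(g,259,205.4,.0896+.0015); print(.16-(.475-r[0]))
"
```

```text
-0.0034000000000000002 0.46277832427429255 0.12077832427429255
-0.0014999999999999979 0.4621861300275841 0.12018613002758408
0.0015000000000000013 0.4612510864801496 0.11925108648014962
0.12398564435208073
```

Call:
move_arm --pt "0 0 -2.8 0 0 0 -1" --pt "0 0 -3 0 0 0 -1" --pt "0.1 -1.5 0 0 0 0.14 -1" --pt "0.1 -3.1 0 0 0 0 -1" --pt "0.1 -3.1 0 0 0 0 -1" --pt "0.1 -3.1 0 0 0 0 -1" --pt "0.1 -3.1 0 0 0 0 -1" --pt "0.1 -3.1 0 0 0 0 -1" --pt "0.1 -3.1 0 0 0 0 -1" --pt "0.1 -3.1 0 0 0 0 -1" --pt "0.1 -3.1 0 0 0 0 -1" --pt "0.1 -3.1 0 0 0 0 -1" --pt "0.1 -3.1 0 0 0 0 -1" --pt "0.1 -3.1 0 0 0 0 -1" --pt "0.1 -3.1 0 0 0 0 -1" --pt "0.1 -3.1 0 0 0 0 -1" --pt "0 -3.0 0 0 0 0 -1" --pt "0 -0.6 0 0 0 0 -1" --pt "0 0 0 0 0 0 -1" --pt "0 0 0 0 0 0 -1"

```text
time: 19.17
tool_pos: [0.4835, -0.1992, 0.0941]
tool_rot: [-0.001, 0.006, 1.0, 0.001]
contact_force: [-0.5, 0.7, -5.0]
gripper_width: 0.216
grasp_force: 61.1
```

```bash
python3 -c "
from h import *
st()"
```

```text
t19.17 [ 0.4835 -0.1992  0.0941] yaw -0.0115 tilt -0.0022 0.0017 F [-0.52  0.68 -4.95] M [-0.02  0.26 -0.04] w 0.216 g 61.1
```

Call:
move_arm --pt "0 0 2.4 0 0 0 -1" --pt "0 0 2.5 0 0 0 -1" --pt "0 0 1.2 0 0 0 -1" --pt "0 0 0.3 0 0 0 -1" --pt "0 0 0 0 0 0 -1" --pt "0 0 0 0 0 0 -1"

```text
time: 19.67
tool_pos: [0.4852, -0.1992, 0.0321]
tool_rot: [0.0, 0.005, 1.0, -0.0]
contact_force: [0.5, 0.1, -4.5]
gripper_width: 0.213
grasp_force: 61.0
```

Call:
move_arm --pt "0 0 0.1 0 0 0 -1" --pt "0 0 0 0 0 0 -1"

```text
time: 19.83
tool_pos: [0.4855, -0.1998, 0.0316]
tool_rot: [0.001, 0.005, 1.0, -0.001]
contact_force: [0.3, -0.0, -3.8]
gripper_width: 0.213
grasp_force: 61.1
```

Call:
move_arm --pt "0 0 0.1 0 0 0 -1" --pt "0 0 0 0 0 0 -1"

```text
time: 20.0
tool_pos: [0.4849, -0.1996, 0.0298]
tool_rot: [0.0, 0.005, 1.0, -0.0]
contact_force: [-0.7, 0.1, -5.0]
gripper_width: 0.215
grasp_force: 61.1
```

Call:
move_arm --pt "0 0 0.1 0 0 0 -1" --pt "0 0 0 0 0 0 -1"

```text
time: 20.17
tool_pos: [0.4848, -0.1996, 0.0284]
tool_rot: [0.0, 0.005, 1.0, -0.0]
contact_force: [0.5, 0.2, -4.0]
gripper_width: 0.217
grasp_force: 61.1
```

Call:
move_arm --pt "-0.8 0 0 0 0 0 -1" --pt "-0.7 0 0 0 0 0 -1" --pt "0 -0.3 0 0 0 0 -1" --pt "0 -0.2 0 0 0 0 -1" --pt "0 0 0 0 0 0 -1"

```text
time: 20.58
tool_pos: [0.5, -0.205, 0.0284]
tool_rot: [0.0, 0.005, 1.0, -0.0]
contact_force: [0.6, 0.3, -3.8]
gripper_width: 0.218
grasp_force: 61.2
```

Call:
move_arm --pt "0 -0.1 0 0 0 0 -1" --pt "0 -0.1 0 0 0 0 -1" --pt "0 0 0 0 0 0 -1"

```text
time: 20.83
tool_pos: [0.4994, -0.2067, 0.0283]
tool_rot: [0.0, 0.005, 1.0, 0.0]
contact_force: [-0.2, -0.1, -3.5]
gripper_width: 0.217
grasp_force: 61.2
```

Call:
move_arm --pt "0 -0.1 0 0 0 0 -1" --pt "0 0 0 0 0 0 -1"

```text
time: 21.0
tool_pos: [0.4994, -0.2077, 0.0283]
tool_rot: [-0.0, 0.005, 1.0, -0.0]
contact_force: [-0.0, 0.2, -3.7]
gripper_width: 0.219
grasp_force: 61.2
```

Call:
move_arm --pt "0 -0.1 0 0 0 0 -1" --pt "0 0 0 0 0 0 -1"

```text
time: 21.17
tool_pos: [0.4994, -0.2087, 0.0283]
tool_rot: [-0.0, 0.005, 1.0, -0.0]
contact_force: [0.2, -0.6, -3.5]
gripper_width: 0.216
grasp_force: 61.2
```

Call:
move_arm --pt "0 -0.1 0 0 0 0 -1" --pt "0 0 0 0 0 0 -1"

```text
time: 21.33
tool_pos: [0.4994, -0.2094, 0.0282]
tool_rot: [-0.0, 0.005, 1.0, 0.0]
contact_force: [0.2, 2.7, -3.0]
gripper_width: 0.216
grasp_force: 61.3
```

Call:
move_arm --pt "0 -0.1 0 0 0 0 -1" --pt "0 0 0 0 0 0 -1"

```text
time: 21.5
tool_pos: [0.4993, -0.2099, 0.0281]
tool_rot: [-0.0, 0.005, 1.0, 0.001]
contact_force: [0.6, 5.1, -2.7]
gripper_width: 0.218
grasp_force: 61.4
```

Call:
move_arm --pt "0 -0.1 0 0 0 0 -1" --pt "0 0 0 0 0 0 -1"

```text
time: 21.67
tool_pos: [0.4993, -0.2103, 0.028]
tool_rot: [-0.0, 0.005, 1.0, 0.001]
contact_force: [-0.1, 6.8, -1.6]
gripper_width: 0.216
grasp_force: 61.6
```

Call:
move_arm --pt "0 0.15 0 0 0 0 -1" --pt "-0.4 0 0 0 0 0 -1" --pt "-0.4 0 0 0 0 0 -1" --pt "-0.4 0 0 0 0 0 -1" --pt "-0.4 0 0 0 0 0 -1" --pt "0 0 0 0 0 0 -1"

```text
time: 22.17
tool_pos: [0.5143, -0.2098, 0.0276]
tool_rot: [-0.002, 0.005, 1.0, 0.001]
contact_force: [-5.8, 3.9, -0.0]
gripper_width: 0.218
grasp_force: 61.7
```

Call:
move_arm --pt "-0.3 0 0 0 0 0 -1" --pt "-0.3 0 0 0 0 0 -1" --pt "0 0 0 0 0 0 -1" --pt "0 0 0 0 0 0 -1"

```text
time: 22.5
tool_pos: [0.5195, -0.2098, 0.0275]
tool_rot: [-0.003, 0.005, 1.0, 0.001]
contact_force: [-8.7, 3.6, 1.0]
gripper_width: 0.215
grasp_force: 61.8
```

```bash
python3 -c "
from h import *
st()"
```

```text
t22.50 [ 0.5195 -0.2098  0.0275] yaw -0.0095 tilt -0.0060 0.0015 F [-8.68  3.65  1.04] M [0.56 1.1  0.31] w 0.215 g 61.8
```

Call:
move_arm --pt "0 0.05 -0.15 0 0 0 -1" --pt "0 0 0 0 0 0 -1"

```text
time: 22.67
tool_pos: [0.5197, -0.2097, 0.0289]
tool_rot: [-0.002, 0.005, 1.0, 0.0]
contact_force: [-5.0, 1.7, -3.3]
gripper_width: 0.219
grasp_force: 61.3
```

Call:
move_arm --pt "-0.2 0 0 0 0 0 -1" --pt "0 0 0 0 0 0 -1" --pt "0 0 0 0 0 0 -1"

```text
time: 22.92
tool_pos: [0.5217, -0.2097, 0.0287]
tool_rot: [-0.003, 0.005, 1.0, 0.0]
contact_force: [-4.9, 1.5, -1.9]
gripper_width: 0.213
grasp_force: 61.4
```

Call:
move_arm --pt "-0.2 0 0 0 0 0 -1" --pt "0 0 0 0 0 0 -1" --pt "0 0 0 0 0 0 -1"

```text
time: 23.17
tool_pos: [0.5237, -0.2097, 0.0286]
tool_rot: [-0.003, 0.005, 1.0, 0.0]
contact_force: [-4.6, 1.6, -2.9]
gripper_width: 0.219
grasp_force: 61.4
```

```bash
python3 -c "
from h import *
st()"
```

```text
t23.17 [ 0.5237 -0.2097  0.0286] yaw -0.0097 tilt -0.0052 0.0008 F [-4.57  1.57 -2.9 ] M [0.34 0.95 0.32] w 0.219 g 61.4
```

Call:
move_arm --pt "-0.2 0 0 0 0 0 -1" --pt "0 0 0 0 0 0 -1" --pt "0 0 0 0 0 0 -1"

```text
time: 23.42
tool_pos: [0.5257, -0.2097, 0.0286]
tool_rot: [-0.003, 0.005, 1.0, 0.0]
contact_force: [-5.0, 2.5, -3.2]
gripper_width: 0.215
grasp_force: 61.4
```

Call:
move_arm --pt "-0.1 0 0 0 0 0 -1" --pt "0 0 0 0 0 0 -1" --pt "0 0 0 0 0 0 -1"

```text
time: 23.67
tool_pos: [0.5265, -0.2097, 0.0286]
tool_rot: [-0.003, 0.005, 1.0, 0.0]
contact_force: [-5.5, 1.6, -2.6]
gripper_width: 0.216
grasp_force: 61.4
```

Call:
move_arm --pt "-0.1 0 0 0 0 0 -1" --pt "0 0 0 0 0 0 -1" --pt "0 0 0 0 0 0 -1"

```text
time: 23.92
tool_pos: [0.5275, -0.2097, 0.0286]
tool_rot: [-0.003, 0.005, 1.0, 0.0]
contact_force: [-6.8, 2.1, -2.5]
gripper_width: 0.214
grasp_force: 61.4
```

Call:
move_arm --pt "-0.1 0 0 0 0 0 -1" --pt "0 0 0 0 0 0 -1" --pt "0 0 0 0 0 0 -1"

```text
time: 24.17
tool_pos: [0.5285, -0.2097, 0.0286]
tool_rot: [-0.003, 0.005, 1.0, 0.0]
contact_force: [-6.3, 1.1, -2.0]
gripper_width: 0.211
grasp_force: 61.5
```

Call:
move_arm --pt "0 0 -0.05 0 0 0 -1" --pt "0 0 0 0 0 0 -1"

```text
time: 24.33
tool_pos: [0.5285, -0.2097, 0.029]
tool_rot: [-0.003, 0.005, 1.0, 0.0]
contact_force: [-5.0, 1.4, -3.6]
gripper_width: 0.217
grasp_force: 61.2
```

```bash
cat >> h.py <<'E'
def avg(n=5):
    A=[]
    for _ in range(n): manip.grab_frame("wrist"); s=manip.state(); A.append(np.r_[s["tool_pos"],s["contact_force"],s["ft_torque"]])
    print("t%.2f"%s["time"],np.mean(A,0).round(4)[:3],np.mean(A,0).round(2)[3:])
E
python3 -c "
from h import *
avg(6)"
```

```text
t24.63 [ 0.5285 -0.2097  0.029 ] [-5.35  1.55 -3.77  0.26  0.97  0.31]
```

Call:
move_arm --pt "-0.1 0 0 0 0 0 -1" --pt "0 0 0 0 0 0 -1"

```text
time: 24.8
tool_pos: [0.5295, -0.2097, 0.0289]
tool_rot: [-0.003, 0.005, 1.0, 0.0]
contact_force: [-4.5, 1.8, -3.9]
gripper_width: 0.215
grasp_force: 61.3
```

```bash
python3 -c "
from h import *
avg(6)"
```

```text
t25.10 [ 0.5295 -0.2097  0.029 ] [-5.98  1.56 -3.36  0.29  1.    0.3 ]
```

Call:
move_arm --pt "-0.05 0 0 0 0 0 -1" --pt "0 0 0 0 0 0 -1"

```text
time: 25.27
tool_pos: [0.5299, -0.2097, 0.0289]
tool_rot: [-0.003, 0.005, 1.0, 0.0]
contact_force: [-6.3, 2.9, -3.8]
gripper_width: 0.219
grasp_force: 61.3
```

```bash
python3 -c "
from h import *
avg(6)"
```

```text
t25.57 [ 0.5299 -0.2097  0.0289] [-5.59  1.71 -3.12  0.3   1.04  0.34]
```

Call:
move_arm --pt "-0.05 0 0 0 0 0 -1" --pt "0 0 0 0 0 0 -1"

```text
time: 25.73
tool_pos: [0.5304, -0.2097, 0.0289]
tool_rot: [-0.003, 0.005, 1.0, 0.0]
contact_force: [-5.1, 2.5, -2.6]
gripper_width: 0.215
grasp_force: 61.3
```

```bash
python3 -c "
from h import *
avg(6)"
```

```text
t26.03 [ 0.5304 -0.2097  0.0289] [-5.9   1.91 -3.17  0.3   1.04  0.32]
```

Call:
move_arm --pt "-0.05 0 0 0 0 0 -1" --pt "0 0 0 0 0 0 -1"

```text
time: 26.2
tool_pos: [0.5309, -0.2097, 0.0289]
tool_rot: [-0.003, 0.005, 1.0, 0.0]
contact_force: [-5.6, 1.4, -2.5]
gripper_width: 0.217
grasp_force: 61.3
```

```bash
python3 -c "
from h import *
avg(6)"
```

```text
t26.50 [ 0.5309 -0.2097  0.0289] [-5.87  1.96 -3.02  0.27  1.04  0.32]
```

Call:
move_arm --pt "-0.05 0 0 0 0 0 -1" --pt "0 0 0 0 0 0 -1"

```text
time: 26.67
tool_pos: [0.5313, -0.2097, 0.0289]
tool_rot: [-0.003, 0.005, 1.0, 0.0]
contact_force: [-6.3, 2.8, -3.7]
gripper_width: 0.215
grasp_force: 61.3
```

```bash
python3 -c "
from h import *
avg(6)"
```

```text
t26.97 [ 0.5313 -0.2097  0.0289] [-6.12  2.15 -2.41  0.32  1.05  0.3 ]
```

Run:
```python
from h import *
f0=pickle.load(open("scene0.pkl","rb")); f1=manip.grab_frame("scene"); pickle.dump(f1,open("s9.pkl","wb"))
for f in(f0,f1):
    im=f["img"].astype(float); b=(im[...,0]-im[...,2])/(im[...,0]+1)
    m=b<.35
    p=proj(f,np.array([.669,-.2216,.02])); print("piv",p)
    u0=int(p[0])
    print([ (u,int(np.where(m[190:245,u])[0].max()+190) if m[190:245,u].any() else 0,int(np.where(m[190:245,u])[0].min()+190) if m[190:245,u].any() else 0) for u in range(u0-2,u0+50,2)])
    for v in range(int(p[1])-24,int(p[1])+8,1): print(v,''.join('.' if not m[v,u] else '%d'%min(9,im[v,u].mean()/26) for u in range(u0-6,u0+48)))
```

```text
piv [209.49278982 223.678504  ]
[(207, 230, 195), (209, 228, 195), (211, 228, 195), (213, 226, 194), (215, 224, 219), (217, 223, 217), (219, 222, 216), (221, 221, 215), (223, 219, 213), (225, 217, 212), (227, 217, 211), (229, 216, 210), (231, 215, 208), (233, 213, 207), (235, 210, 208), (237, 0, 0), (239, 0, 0), (241, 0, 0), (243, 0, 0), (245, 0, 0), (247, 0, 0), (249, 0, 0), (251, 0, 0), (253, 244, 239), (255, 244, 230), (257, 244, 228)]
199 654455667875..........................................
200 654555668875..........................................
201 877777778875..........................................
202 888888888875..........................................
203 99999988886...........................................
204 99999987876...........................................
205 99999987876...........................................
206 99999988875...........................................
207 99999988875...................66......................
208 99999988875.................67775.....................
209 9999998887.................678875.....................
210 9999
[... 2889 characters left out ...]
8777666666677888877665555555.......................
220 88887766556677888887665544444.........................
221 8888777656677888888765544.............................
222 8888777777787777877654................................
223 88877777788766666665..................................
224 8887777777765555555...................................
225 88876677766554444.....................................
226 8887656665554.........................................
227 88876555555...........................................
228 888754444............................................4
229 777654...............................................4
230 55554...............................................33
```

Run:
```python
from h import *
f=pickle.load(open("scene0.pkl","rb"))
for a,b in(((218,219),(232.5,209)),((219,221),(231,214)),((219,221),(235,212.5))):
    d=ray(f,*b,.02)-ray(f,*a,.02); print(np.arctan2(-d[1],d[0])-np.pi, np.arctan2(d[1],-d[0]))
# outer bottom boundary, subpixel, columns
g=pickle.load(open("s9.pkl","rb"))
for h in(f,g):
    im=h["img"].astype(np.float32); b=(im[...,0]-im[...,2])/(im[...,0]+1)
    P=[]
    for u in range(213,238):
        c=b[:,u]
        for v in range(230,205,-1):
            if c[v]<.35<=c[v+1] : P.append((u,v+(.35-c[v])/(c[v+1]-c[v]))); break
    P=np.array(P); print(P[:,1].round(1))
    W=np.array([ray(h,*p,0.0)[:2] for p in P])
    for lo,hi in((215,233),(217,229),(221,237)):
        k=(P[:,0]>=lo)&(P[:,0]<=hi); vx,vy,_,_=cv2.fitLine(W[k].astype(np.float32),cv2.DIST_HUBER,0,.001,.001).ravel(); print(lo,hi,np.arctan2(vy,vx))
```

```text
-5.459169292666541 0.8240160145130454
-5.373812474662823 0.9093728325167638
-5.329650713879905 0.9535345932996815
[226.9 225.7 224.7 224.2 223.7 223.4 223.  222.4 221.6 220.3 219.3 218.7
 218.  217.5 217.  216.6 216.4 215.9 215.3 214.4 213.1 212.2 210.9]
215 233 -0.8717704
217 229 -0.8063458
221 237 -0.8504389
[227.4 226.7 226.1 225.6 225.3 225.2 225.2 224.7 224.2 223.5 222.7 222.2
 221.7 221.4 221.  220.8 220.6 220.5 220.3 219.9 219.4 218.7 217.9 217.2
 216.5]
215 233 -1.099217
217 229 -1.0176016
221 237 -1.0583068
```

Call:
move_arm --pt "-0.05 0 0 0 0 0 -1" --pt "0 0 0 0 0 0 -1"

```text
time: 27.18
tool_pos: [0.5315, -0.2097, 0.0288]
tool_rot: [-0.003, 0.005, 1.0, 0.001]
contact_force: [-7.1, 2.6, -2.9]
gripper_width: 0.216
grasp_force: 61.4
```

```bash
python3 -c "
from h import *
avg(6)"
```

```text
t27.48 [ 0.5315 -0.2097  0.0288] [-7.39  1.5  -2.52  0.3   1.21  0.29]
```

Call:
move_arm --pt "-0.05 0 0 0 0 0 -1" --pt "0 0 0 0 0 0 -1"

```text
time: 27.65
tool_pos: [0.5316, -0.2096, 0.0287]
tool_rot: [-0.004, 0.005, 1.0, 0.001]
contact_force: [-8.9, 1.2, -1.6]
gripper_width: 0.216
grasp_force: 61.5
```

```bash
python3 -c "
from h import *
avg(6)"
```

```text
t27.95 [ 0.5316 -0.2096  0.0287] [-8.63  1.36 -1.71  0.3   1.37  0.28]
```

Call:
move_arm --pt "0.1 0 0 0 0 0 -1" --pt "0 0 0.1 0 0 0 -1" --pt "0 0 0 0 0 0 -1"

```text
time: 28.2
tool_pos: [0.5315, -0.2097, 0.0282]
tool_rot: [-0.003, 0.005, 1.0, 0.001]
contact_force: [-6.9, 2.6, -2.3]
gripper_width: 0.218
grasp_force: 61.6
```

```bash
python3 -c "
from h import *
avg(4);st()"
```

```text
t28.40 [ 0.5315 -0.2097  0.0282] [-6.17  2.36 -2.    0.41  0.99  0.27]
t28.40 [ 0.5315 -0.2097  0.0282] yaw -0.0099 tilt -0.0055 0.0010 F [-5.23  3.11 -2.03] M [0.43 1.   0.27] w 0.219 g 61.5
```

Call:
move_arm --pt "0.1 0 0.05 0 0 0 -1" --pt "0 0 0 0 0 0 -1" --pt "0 0 0 0 0 0 0" --pt "0 0 0 0 0 0 0" --pt "0 0 0 0 0 0 0" --pt "0 0 0 0 0 0 0" --pt "0 0 -1 0 0 0 0" --pt "0 0 -2 0 0 0 0" --pt "0 0 -3 0 0 0 0" --pt "2 2 -3 0 0 0 0" --pt "4 0 -1 0 0 0 0" --pt "4 0 -1 0 0 0 0" --pt "0 0 0 0 0 0 1" --pt "0 0 0 0 0 0 1"

```text
time: 29.57
tool_pos: [0.4321, -0.1891, 0.1406]
tool_rot: [0.002, 0.006, 1.0, -0.001]
contact_force: [0.2, -0.7, 0.8]
gripper_width: 0.768
grasp_force: 0.0
```

Run:
```python
from h import *
st(); f=manip.grab_frame("scene"); w=manip.grab_frame("wrist"); pickle.dump(w,open("w10.pkl","wb")); pickle.dump(f,open("s10.pkl","wb"))
print("wrist proj of piv, rear, armend",proj(w,np.array([.652,-.211,.024])),proj(w,np.array([.492,-.209,.024])),proj(w,np.array([.628,-.147,.02])))
im=f["img"].astype(np.float32); b=(im[...,0]-im[...,2])/(im[...,0]+1)
P=[]
for u in range(213,238):
    c=b[:,u]
    for v in range(230,205,-1):
        if c[v]<.35<=c[v+1] : P.append(v+(.35-c[v])/(c[v+1]-c[v])); break
print(np.round(P,1))
```

```text
t29.57 [ 0.4321 -0.1891  0.1406] yaw -0.0117 tilt 0.0036 -0.0023 F [ 0.22 -0.75  0.84] M [ 0.   -0.03 -0.02] w 0.768 g 0.0
wrist proj of piv, rear, armend [242.42309968 390.76753373] [239.46411428 260.13968187] [301.72678054 370.16064469]
[227.7 226.8 226.1 225.6 225.3 225.3 225.2 224.8 224.2 223.5 222.7 222.2
 221.7 221.4 221.1 220.7 220.5 220.4 220.2 219.9 219.4 218.8 218.  217.2
 216.5]
```

Call:
move_arm --pt "-1 0 0 0 0 4.8 1" --pt "0 0 0 0 0 4.8 1" --pt "0 0 0 0 0 4.8 1" --pt "-3.3 0.66 0 0 0 0 1" --pt "-3.3 0.66 0 0 0 0 1" --pt "-3.3 0.66 0 0 0 0 1" --pt "-3.3 0.66 0 0 0 0 1" --pt "-2.4 0.6 0 0 0 0 1" --pt "0 0 0 0 0 0 1" --pt "0 0 0 0 0 0 1"

```text
time: 30.5
tool_pos: [0.6036, -0.1979, 0.1375]
tool_rot: [-0.001, 0.13, 0.992, 0.0]
contact_force: [-0.2, 0.7, -0.2]
gripper_width: 0.998
grasp_force: 0.0
```

Run:
```python
from h import *
st(); w=snap("wrist","w11"); w2=pickle.load(open("w2.pkl","rb"))
pv=np.array([.667,-.2234])
for f,ang in((w2,-.8634),(w,-1.079)):
    im=f["img"].astype(np.float32); b=(im[...,0]-im[...,2])/(im[...,0]+1)
    d=-np.array([np.cos(ang),np.sin(ang)]); n=np.array([d[1],-d[0]]) # outward (+x,+y)
    for lo,hi in((.02,.082),(.045,.055)):
      P=[]
      for r in np.arange(lo,hi,.001):
        s=np.arange(-.004,.016,.0003)
        v=[]
        for q in s:
            X=np.r_[pv+d*r+n*q,.02]; u=proj(f,X); v.append(cv2.getRectSubPix(b,(1,1),(float(u[0]),float(u[1])))[0,0])
        v=np.array(v); k=np.where((v[:-1]<.35)&(v[1:]>=.35))[0]
        P.append((r,s[k[0]]) if len(k) else (r,np.nan))
      P=np.array(P)
      if lo==.02: print(ang,(P[::2,1]*1000).round(1)); Q=P
    ok=~np.isnan(Q[:,1]);
```

```text
t30.50 [ 0.6036 -0.1979  0.1375] yaw -0.2602 tilt -0.0015 0.0007 F [-0.2   0.69 -0.2 ] M [-0.01  0.01  0.02] w 0.998 g 0.0
-0.8634 [5.3 5.6 9.2 9.2 9.2 9.2 9.2 9.2 8.  5.9 5.3 5.3 5.6 5.3 5.3 5.6 5.3 5.3
 5.3 5.6 9.2 9.2 9.2 8.9 9.2 8.9 6.8 5.3 5.3 5.3 5.3]
-1.079 [5.9 5.6 8.9 9.2 9.2 9.2 9.2 9.2 7.4 5.6 5.3 5.6 5.6 5.3 5.3 5.6 5.6 5.6
 5.6 5.6 8.9 9.2 8.9 8.9 8.9 8.9 5.9 5.3 5.3 5.3 5.3]
```

The bare arm reads −1.079 rad against −1.077 for the lit arm, and the gripper is clear of everything, so I'm handing in.

```bash
python3 -c "
from plant import manip
print(manip.job_done())"
```

```text
the job is handed in; nothing more can be done
None
```

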